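# Clip a specimen slide into a sprung stage holder

### The job

Mount the green glass specimen slide in the grey stage holder: holding it just higher than the fixed edge, push the sprung curved arm back with its long edge, set it down flat between the arm and the fixed edge, and slide it along the fixed edge until you feel it meet the brass end stop, pressing it gently home there for a moment. Then let go, so that the arm alone holds it square against both the fixed edge and the end stop. Never force anything, and leave the other things on the bench where they are.

Things in the scene. Friction and masses are not known exactly. Their poses are not given: they have to be found in the camera images.
- stage: Grey stage holder, fixed, 125 (its x) x 180 (its y) mm, flat top 22 mm above the bench. Origin: centre of its underside, at bench height. x points from the sprung-arm side to the fixed edge (away from the robot at yaw 0), y along the fixed edge to the end stop, z up. A mounted slide has its centre at x = 10 mm.
- clip_arm (a joint): Angle of the sprung curved steel arm about its upright pivot at stage x = -45, y = -75 mm. 0: at rest, swung in; grows as it is pushed back (nose moves 75 mm per rad to stage -x); stop at 0.32; about 0.13 with a slide clamped. Spring 1.4 Nm/rad, preloaded by 0.1 rad: at the nose 2 N at rest, 4.5 N clamped, 8 N at the stop. Does not latch. Bar and pivot reach 18 mm above the stage top.
- fixed_edge (a point): Middle of the top of the fixed edge: an aluminium ridge on the stage, 4 mm above the stage top, 8 mm wide (stage x = 32 to 40 mm; the slide rests against the face at x = 32), 170 mm long along stage y.
- clip_nose (a point): Middle of the white upright roller-shaped nose at the end of the arm: radius 6 mm, from 2 to 24 mm above the stage top (this point 13 mm above it). At rest its centre is at stage x = -8, y = 0 mm.
- end_stop: Brass end stop, a bar 5.5 mm high (small screw behind the slide's path 13.5 mm high) on the stage top, standing at a different place along the fixed edge each time. Origin: on the stage top, in the middle of the face that the slide touches; axes as the stage's: the slide lies on the -y side, its end against y = 0.
- slide: Green glass specimen slide, loose, 44 (its x) x 110 (y) x 8 (z) mm, origin at the centre of its underside, 0.16 kg in all. Glued on top: grey mortar section 28 (x) x 40 (y) x 20 (z) mm, the place to grip (across its 40 mm, so that the fingers stay over the glass). It was mounted by hand, up to 7 mm off the slide's middle along y, by an unmeasured amount.
- slide_centre (a point): Centre of the slide's outline, 14 mm above its underside (half of the total height of 28 mm); axes as the slide's.
- tin_mid (a point): Closed round metal tin, 59 mm wide, 38 high: bystander; its middle.
- stopper_mid (a point): Red-brown rubber stopper, 34 mm wide, 26 high: bystander; its middle.
- red_bottle_mid (a point): Small white bottle with a red cap, 38 mm wide, 70 high: bystander; its middle.
- pen: Black marker pen, 133 mm long, lying: bystander.
Mind the look-alikes: they are no part of the job. There is more than one size of the slide; the one meant has the size given above.

How it is judged (in metres and radians):
On the way, in this order (a step that is already met when the one before it is completed fails the run):
1. the slide, held higher than the fixed edge (underside at least 3.5 mm above the stage top), has pushed the sprung arm back (z of slide_centre in the frame of stage above 0.0395 m and value of joint clip_arm above 0.11 rad and contact force between slide and clip_arm above 1 N), for 0.1 s.
2. the slide lies flat on the stage between arm and fixed edge (z of slide_centre in the frame of stage between 0.034 and 0.0375 m and x of slide_centre in the frame of stage between -0.005 and 0.0115 m and angle between slide's own z axis and vertical below 0.03 rad and value of joint clip_arm above 0.1 rad), for 0.1 s.
3. the slide is pressed along the edge against the end stop with at least 2 N (contact force between slide and end_stop above 2 N and z of slide_centre in the frame of stage below 0.0375 m), for 0.05 s.
At the end, for the whole second after the job is handed in: The slide lies flat on the stage (within 1.5 mm of height), its long edge within 1.5 mm of the fixed edge and its end within 2 mm of the end stop, square to the stage within 0.03 rad, at rest, let go, with the sprung arm pressing on it with at least 1.5 N (arm angle 0.10 to 0.16) (x of slide_centre in the frame of stage between 0.0085 and 0.0115 m and y of slide_centre in the frame of end_stop between -0.057 and -0.0535 m and z of slide_centre in the frame of stage between 0.034 and 0.0375 m and angle between the y axis of slide and the y axis of stage, either way round below 0.03 rad and angle between slide's own z axis and vertical below 0.03 rad and value of joint clip_arm between 0.1 and 0.16 rad and contact force between slide and clip_arm above 1.5 N and linear speed of slide below 0.01 m/s); the robot touches nothing.
It fails at once if the slide is forced against the stage or its fixed edge (over 40 N) (contact force between slide and stage above 40 N).
It fails at once if the slide is forced against the end stop (over 20 N) (contact force between slide and end_stop above 20 N).
It fails at once if the sprung arm is forced (over 20 N) (contact force between anything else and clip_arm above 20 N).
It fails at once if a bystander is moved more than 15 mm (distance of any of tin_mid, stopper_mid, red_bottle_mid, pen from where it was at the start of the episode above 0.015 m).
It also fails if it takes over 48 s, if anything falls off the work surface, if the arm or the gripper's body presses on something with over 40 N, if the wrist force passes 120 N, or if a joint passes its speed limit or range.

### The arm

A 7-joint arm with a two-finger parallel gripper is mounted at the origin on a cart in front of the work surface, level with it; the furniture and walls round the work are solid. World frame = base frame: x ahead of the robot, y to its left, z up, the work surface at z = 0. Lengths are in mm, angles in rad, forces in N, time in s.
With the tool pointing down it reaches from about 400 to 875 mm from the base axis. Payload 4.4 kg.
Tool frame: the origin (TCP) lies midway between the tips of the shut fingers; the grasp point (between the pads) lies 19 mm behind it; z points along the fingers, y is the line along which they close (so a half turn about z gives the same grasp; the last joint's range is limited). The gripper opens to 85 mm and grips with 20 to 120 N. Pads are 22 mm wide; open, the fingers measure 114 mm over their backs; the gripper's body (76 mm by 85 mm) begins 54 mm behind the grasp point. The pads swing forward as they close: fully open they stand 13 mm farther back than shut.
Start: joints at [1.205, 0.628, 0.038, 1.517, -0.027, 0.996, -0.02], TCP at [191.992, -621.013, 231.313] pointing down, gripper open.
Joint ranges: [-3.06, 3.06], [-0.37, 2.12], [-1.25, 1.32], [0.18, 2.47], [-1.1, 4.24], [0.23, 1.98], [-2.94, 2.94]. Speed limits (rad/s): [2.57, 2.57, 3.14, 3.14, 3.14, 3.14, 3.14].

### API

Orientations are given as [roll, pitch, yaw] about the fixed x, y, z axes, in that order (R = Rz(yaw) Ry(pitch) Rx(roll)).
In Python, from cell import ctrl gives the robot as it stands. The module is installed in compiled form; this text tells all that it offers.
- The arm moves only by the tool step_arm, never from a script. Its argument "commands" is one flat list of numbers, 7 for each row, row after row: the shift along the tool's x, y, z in cm, then the turn, a rotation vector about the tool's x, y, z in rad, then the opening, from 0 (shut) to 1 (fully open). A call has 1 to 10 rows; each row is the pose to reach, as a shift and turn from the pose commanded when the call began, along the tool's axes at that moment; what a row does not reach only later rows make up. A row lasts 1/10 s, in which the tool goes at most 50 mm and 8.59 degrees, less where a joint would pass 70% of its speed; a pose out of reach is approached as far as the arm can. A call with a gripper value outside its range is refused whole. The fingers move at their own pace and stop on an object; the grip force is fixed at half the most. Time passes only in rows, so rows that repeat a pose let the fingers close. It gives the time, the measured TCP pose, the force, the opening and the grip force at its end, in the units of the state.
- ctrl.read_state(): the state, without advancing time (a new reading comes with each control period).
- ctrl.get_image(name): name is "scene" or "side" or "wrist"; returns a dict with "image" (400x640x3 uint8, red, green, blue), "range_z" (400x640 float32, mm along the optical axis (not along the pixel's ray), 0 where there is no reading), "vfov" (degrees; the focal length in pixels is half the picture's height over the tangent of half this angle, whatever the lens; pixels are square), "cx", "cy" (the principal point, pixels), "world_to_cam" (4x4, takes a point from world to camera coordinates). Camera axes: x right, y down, z forward; pixel columns grow to the right and rows downward; lengths in mm; the calibration is good to about 2 mm. A picture is of the moment at which its call begins.
- ctrl.finish_job(): hands the job in; it is judged then, once.
The state is a dict: "clock": time; "qpos": joint angles; "qd": joint speeds; "tau": joint torques, N m; "eef_pos": TCP position; "tool_rot": TCP orientation; "force": force on the tool from outside, world axes, zero at the start; "torque": the same for the moment, N m; "width": finger opening in mm; "gripper_force": force on a finger pad.
Only numpy, scipy, OpenCV 4.12 (cv2) and the standard library are available. Lean on these libraries where they do the work, as an engineer would, in place of code of your own. Each camera call takes 0.05 s, during which the arm holds its last target. There are 200 camera calls.

## Working session

There is one attempt and no reset: what is moved stays moved. The work goes in short steps, Python scripts to look and compute and a tool call to move; the robot and the scene stay as the last step left them, time stands still between calls to the robot, and variables do not carry over. Pictures are saved under pics/ and viewed, at most 10 in all, crops included, and the job is handed in when it is done.

Besides the shell and the picture viewer there is one more tool, called after "Emit:" as name(argument=value, ...) on one line, values as JSON. step_arm: Moves the arm, as the interface text tells. Its arguments: {"type":"object","properties":{"commands":{"type":"array"}},"required":["commands"]}

```bash
mkdir -p pics; cat > h.py <<'E'
import numpy as np, cv2
from cell import ctrl
def grab(n):
    d=ctrl.get_image(n); f=200/np.tan(np.radians(d["vfov"])/2)
    z=d["range_z"]; v,u=np.mgrid[0:400,0:640]
    P=np.stack([(u-d["cx"])*z/f,(v-d["cy"])*z/f,z,np.ones_like(z)],-1)
    W=(P@np.linalg.inv(d["world_to_cam"]).T)[...,:3]; W[z==0]=np.nan
    d["f"]=f; return d,W
def save(im,p): cv2.imwrite(p,cv2.cvtColor(im,cv2.COLOR_RGB2BGR))
E
python3 - <<'E'
from h import *
for n in("scene","side"):
    d,W=grab(n); save(d["image"],f"pics/{n}0.png"); np.savez(f"{n}0.npz",im=d["image"],W=W,M=d["world_to_cam"],f=d["f"],c=[d["cx"],d["cy"]])
print(ctrl.read_state())
E
```

```text
{'clock': 0.1, 'qpos': array([ 1.20520842,  0.6292282 ,  0.03842105,  1.5182498 , -0.02700195,
        0.99633762, -0.01997063]), 'qd': array([-0.00072249, -0.00110431,  0.00033014, -0.00136226,  0.00055845,
        0.00062753,  0.00086198]), 'tau': array([ 3.33465265e-03, -5.64531720e+01,  1.23053994e+00, -1.93974030e+01,
        1.12402762e-02,  5.43773873e-03, -2.18463967e-06]), 'eef_pos': array([ 191.83414264, -620.45997956,  230.50293773]), 'tool_rot': array([-3.13988667e+00,  1.25233207e-07,  2.99835812e-01]), 'force': array([0.08364465, 0.01015918, 0.43464181]), 'torque': array([ 0.00933611, -0.01332375, -0.08289392]), 'gripper_force': 0.0, 'width': 85.31140979236507}
```

View pics/scene0.png

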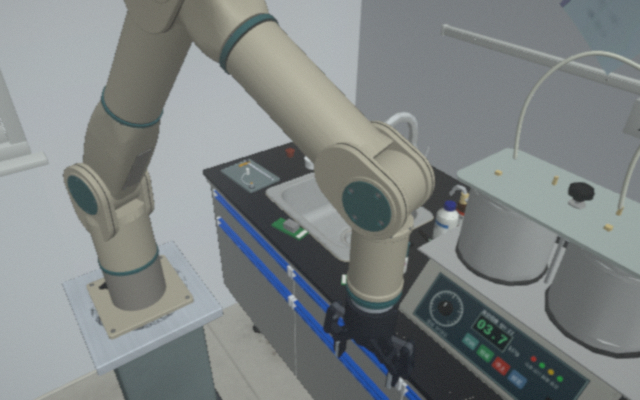

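View pics/side0.png

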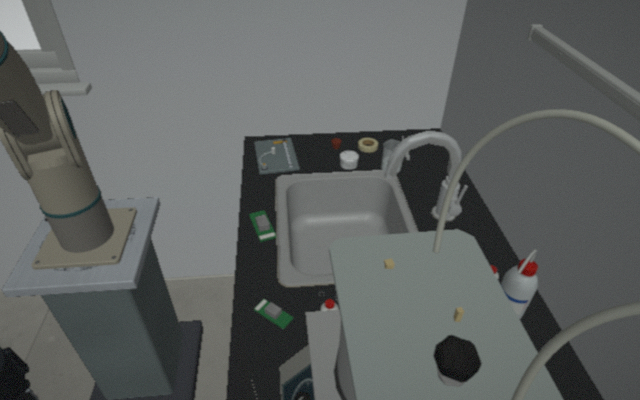

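The stage is at side (277,155) and scene (249,173). Two green slide candidates: A at side (262,225) / scene (290,228), and B at side (273,314), hidden behind the gripper in scene. The tin is at (349,160), the stopper at (336,143) and a tape roll at (368,145). Next I measure both slides.

```bash
python3 - <<'E'
from h import *
s=np.load("side0.npz"); im=s["im"]; W=s["W"]
hsv=cv2.cvtColor(im,cv2.COLOR_RGB2HSV)
g=((hsv[...,0]>50)&(hsv[...,0]<85)&(hsv[...,1]>110)).astype(np.uint8)
n,l,st,c=cv2.connectedComponentsWithStats(g)
for i in range(1,n):
    if st[i,4]<60: continue
    x,y,w,h,_=st[i]; sl=np.s_[y-6:y+h+6,x-6:x+w+6]
    P=W[sl].reshape(-1,3); P=P[(P[:,2]>4)&(P[:,2]<60)]
    r=cv2.minAreaRect(P[:,:2].astype(np.float32)); Q=P[P[:,2]>20]
    print(st[i],len(P),"rect",r,"mortar",len(Q),Q.mean(0),np.percentile(P[:,2],[10,50,90]))
    print(cv2.minAreaRect(Q[:,:2].astype(np.float32)))
a=cv2.resize(im[120:190,240:340],(600,420),interpolation=cv2.INTER_CUBIC)
b=cv2.resize(im[200:340,240:340],(400,560),interpolation=cv2.INTER_CUBIC)[:420]
b=cv2.resize(im[200:340,240:310],(200,420),interpolation=cv2.INTER_CUBIC)
save(np.hstack([a,b]),"pics/crop1.png")
for p in [(277,155),(257,142),(293,140),(299,170),(260,174)]: print(p,W[p[1],p[0]])
E
```

```text
[249 210  26  25 164] 672 rect ((449.7236328125, 15.961650848388672), (152.30062866210938, 105.4749984741211), 88.51429748535156) mortar 136 [453.9465285   -6.56985112  28.68803328] [ 4.91954295  9.26952636 29.21310749]
((454.104248046875, -3.671672821044922), (28.059173583984375, 45.09243392944336), 17.278242111206055)
[258 301  35  27 261] 590 rect ((483.3728332519531, -284.05804443359375), (103.12264251708984, 101.3787612915039), 86.66777038574219) mortar 126 [ 477.9459543  -285.20151865   23.18049484] [ 5.09610452  8.14592668 23.27478181]
((477.9266662597656, -284.6300048828125), (22.663196563720703, 32.90521240234375), 47.365135192871094)
(277, 155) [501.41089456 316.16570717  21.86167547]
(257, 142) [436.26254525 394.44885189  25.6684779 ]
(293, 140) [558.56646674 435.61904464   1.869744  ]
(299, 170) [568.83645913 258.40049073  -0.59735314]
(260, 174) [446.8002473  227.04605267  14.03571528]
```

View pics/crop1.png

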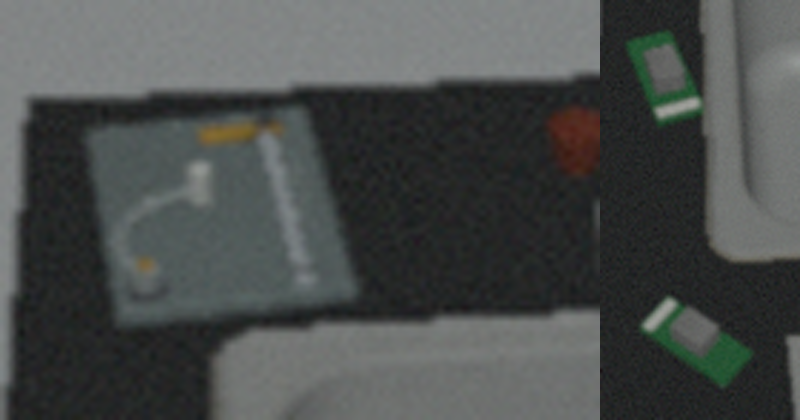

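B's mortar top is at 23 mm and A's at 28.7 mm with a mortar of about 28x40 mm, so A at (454,-5), yaw about 0.30 rad, is the one that fits. I'll work out the stage pose while moving to hover over A.

Emit:
step_arm(commands=[43.2,-51.1,0,0,0,0,1,43.2,-51.1,0,0,0,0,1,43.2,-51.1,0,0,0,0,1,43.2,-51.1,0,0,0,0,1,43.2,-51.1,0,0,0,0,1,43.2,-51.1,0,0,0,0,1,43.2,-51.1,0,0,0,0,1,43.2,-51.1,0,0,0,0,1,43.2,-51.1,0,0,0,0,1,43.2,-51.1,0,0,0,0,1])

```text
clock: 1.1
eef_pos: [387.9, -159.0, 231.4]
tool_rot: [3.141, -0.0, 0.3]
force: [1.0, -0.3, -0.0]
width: 85.7
gripper_force: 0.0
```

```bash
python3 - <<'E'
from h import *
for n in("side","scene"):
    s=np.load(n+"0.npz"); W=s["W"]; im=s["im"]
    m=(W[...,2]>17)&(W[...,2]<27)&(W[...,1]>200)&(W[...,0]<620)&(W[...,0]>380)
    m=cv2.morphologyEx(m.astype(np.uint8),cv2.MORPH_OPEN,np.ones((3,3),np.uint8))
    k,l,st,c=cv2.connectedComponentsWithStats(m); i=1+np.argmax(st[1:,4]); P=W[l==i]
    print(n,st[i],cv2.minAreaRect(P[:,:2].astype(np.float32)),np.median(P[:,2]))
print(ctrl.read_state()["eef_pos"])
E
```

```text
side [254 140  34  34 731] ((480.9696960449219, 319.84283447265625), (95.48845672607422, 184.6916046142578), 6.167577266693115) 23.795214066428343
scene [223 161  56  31 825] ((495.4056091308594, 322.0926513671875), (125.31156158447266, 186.2527618408203), 6.464521408081055) 22.289885818315042
[ 387.94620823 -158.98214895  231.35079777]
```

Emit:
step_arm(commands=[10.8,-12.8,0,0,0,0,1,10.8,-12.8,0,0,0,0,1,10.8,-12.8,0,0,0,0,1,10.8,-12.8,0,0,0,0,1,10.8,-12.8,0,0,0,0,1,10.8,-12.8,0,0,0,0,1,10.8,-12.8,0,0,0,0,1])

```text
clock: 1.8
eef_pos: [452.3, -8.3, 231.1]
tool_rot: [3.141, 0.001, 0.297]
force: [-1.2, 0.4, 0.0]
width: 85.6
gripper_force: 0.0
```

```bash
python3 - <<'E'
from h import *
d,W=grab("wrist"); im=d["image"]; save(im,"pics/w1.png"); np.savez("w1.npz",im=im,W=W)
print(ctrl.read_state()["eef_pos"],np.linalg.inv(d["world_to_cam"])[:3,3])
for lo,hi in((24,32),(5,12)):
    m=((W[...,2]>lo)&(W[...,2]<hi)).astype(np.uint8); m=cv2.morphologyEx(m,cv2.MORPH_OPEN,np.ones((5,5)))
    k,l,st,c=cv2.connectedComponentsWithStats(m)
    for i in range(1,k):
        if st[i,4]>800:
            P=W[l==i]; print(lo,st[i],cv2.minAreaRect(P[:,:2].astype(np.float32)),np.median(P,0))
E
```

```text
[452.36889451  -8.32166315 231.24674098] [520.40981791  10.8609088  373.45378259]
5 [ 271  150   87   35 2036] ((452.8486328125, 0.8381309509277344), (44.35246276855469, 110.03356170654297), 16.66095733642578) [455.14083041  17.44768098   7.96838493]
```

View pics/w1.png

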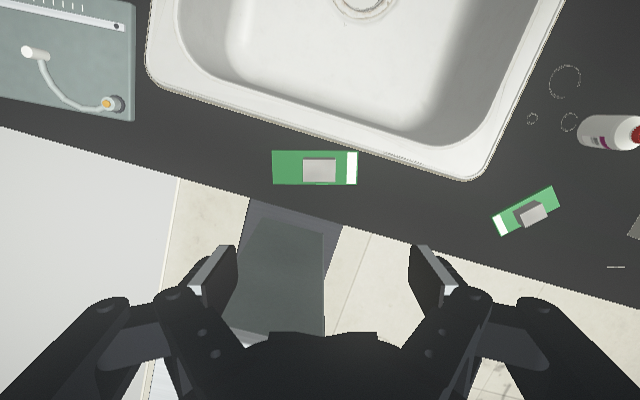

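The wrist view shows slide A (314,168), 44x110 mm as specified, with its mortar at (319,170); B is the smaller one at (527,211). Next, the mortar centre.

```bash
python3 - <<'E'
from h import *
W=np.load("w1.npz")["W"]
c=np.array([452.85,0.84]);a=np.radians(16.66);R=np.array([[np.cos(a),np.sin(a)],[-np.sin(a),np.cos(a)]])
Q=W[140:195,265:365].reshape(-1,3); Q=Q[(Q[:,2]>22)&(Q[:,2]<34)]
L=(Q[:,:2]-c)@R.T
print(len(Q),np.median(Q[:,2]),L.min(0),L.max(0),np.percentile(L,[2,98],axis=0))
E
```

```text
759 27.891276089141456 [-14.02416677 -25.55293424] [14.13095003 13.53810074] [[-12.74459093 -25.17096762]
 [ 13.93794505  13.33343575]]
```

```bash
python3 -c "
from h import *
s=ctrl.read_state();print(s['clock'],s['eef_pos'],s['tool_rot'])"
```

```text
1.85 [452.36889451  -8.32166315 231.24674098] [3.14114992e+00 8.53252054e-04 2.97035391e-01]
```

Emit:
step_arm(commands=[0,0,5,0,0,0,1,0,0,10,0,0,0,1,0,0,14,0,0,0,1,0,0,16,0,0,0,1,0,0,16,0,0,0,1,0,0,16,0,0,0,1])

```text
clock: 2.45
eef_pos: [453.0, -7.6, 71.6]
tool_rot: [3.141, 0.0, 0.298]
force: [-0.4, 0.5, 0.1]
width: 85.0
gripper_force: 0.0
```

Emit:
step_arm(commands=[0.23,-0.21,2,0,0,0.006,1,0.23,-0.21,4,0,0,0.006,1,0.23,-0.21,5.5,0,0,0.006,1,0.23,-0.21,6.1,0,0,0.006,1,0.23,-0.21,6.1,0,0,0.006,1,0.23,-0.21,6.1,0,0,0.006,1])

```text
clock: 3.05
eef_pos: [455.5, -4.6, 11.6]
tool_rot: [3.141, -0.002, 0.293]
force: [0.1, 0.7, -0.2]
width: 85.5
gripper_force: 0.0
```

```bash
python3 - <<'E'
from h import *
d,W=grab("wrist"); save(d["image"],"pics/w2.png")
E
```

```text
(no output)
```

View pics/w2.png

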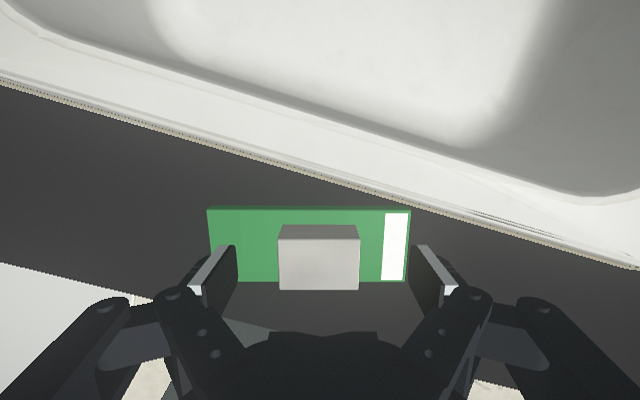

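The pads straddle the mortar (319,262) evenly. I'll close now.

Emit:
step_arm(commands=[0,0,0,0,0,0,0,0,0,0,0,0,0,0,0,0,0,0,0,0,0,0,0,0,0,0,0,0,0,0,0,0,0,0,0,0,0,0,0,0,0,0,0,0,0,0,0,0,0,0,0,0,0,0,0,0])

```text
clock: 3.9
eef_pos: [454.8, -3.9, 11.0]
tool_rot: [3.141, -0.001, 0.294]
force: [-1.1, -0.1, 8.2]
width: 38.4
gripper_force: 59.5
```

```bash
python3 - <<'E'
from h import *
d,W=grab("wrist"); np.savez("w3.npz",im=d["image"],W=W)
im=d["image"]; save(im,"pics/w3.png"); s=ctrl.read_state(); print(s['eef_pos'],s['tool_rot'],s['force'],s['width'],s['gripper_force'])
E
```

```text
[454.83598563  -3.88441528  10.95722639] [ 3.14109423e+00 -7.62362190e-04  2.94101482e-01] [-0.94389315 -0.41837902  7.65401284] 38.98970813348802 59.53859567642212
```

View pics/w3.png

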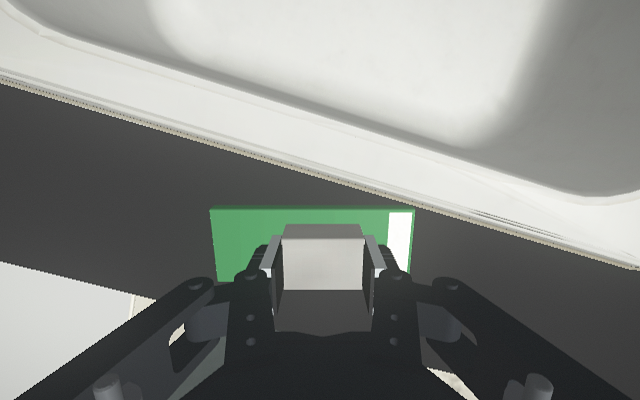

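Grasp is good: the mortar sits between the pads at (323,262), width 39. I'll lift, carry it to beside the stage, and turn to the stage yaw.

Emit:
step_arm(commands=[0,0,-1,0,0,0,0,0,0,-4,0,0,0,0,0,0,-8,0,0,0,0,2,-6,-12,0,0,0.05,0,3.4,-11,-15,0,0,0.1,0,4.8,-16,-17,0,0,0.15,0,6.2,-21,-17,0,0,0.184,0,7.6,-26,-17,0,0,0.184,0,8.6,-30,-17,0,0,0.184,0,8.6,-30.2,-17,0,0,0.184,0])

```text
clock: 4.95
eef_pos: [448.2, 314.1, 181.4]
tool_rot: [-3.139, -0.0, 0.113]
force: [0.1, -0.1, -2.5]
width: 38.7
gripper_force: 61.4
```

Emit:
step_arm(commands=[0,0,0,0,0,0,0,0,0,0,0,0,0,0])

```text
clock: 5.15
eef_pos: [448.5, 310.2, 180.3]
tool_rot: [3.141, 0.001, 0.112]
force: [-0.0, -1.9, -2.3]
width: 38.8
gripper_force: 61.5
```

```bash
python3 - <<'E'
from h import *
d,W=grab("wrist"); np.savez("w4.npz",im=d["image"],W=W)
im=d["image"]; save(im,"pics/w4.png"); s=ctrl.read_state(); print(s['eef_pos'],s['tool_rot'],s['force'],s['width'],s['gripper_force'])
m=(W[...,2]>18)&(W[...,2]<26)
m=cv2.morphologyEx(m.astype(np.uint8),cv2.MORPH_OPEN,np.ones((5,5),np.uint8))
k,l,st,c=cv2.connectedComponentsWithStats(m); i=1+np.argmax(st[1:,4]); P=W[l==i]
print(st[i],cv2.minAreaRect(P[:,:2].astype(np.float32)),np.median(P[:,2]))
E
```

```text
[448.93051802 308.63745016 180.09698462] [3.13976684e+00 1.41171315e-03 1.09788184e-01] [ 0.50919094 -1.05365183 -1.34178141] 38.32623818011271 61.45126819610596
[  226   101   180    93 14304] ((482.1677551269531, 319.2378234863281), (94.62126159667969, 180.07603454589844), 6.382190704345703) 21.892332799313834
```

View pics/w4.png

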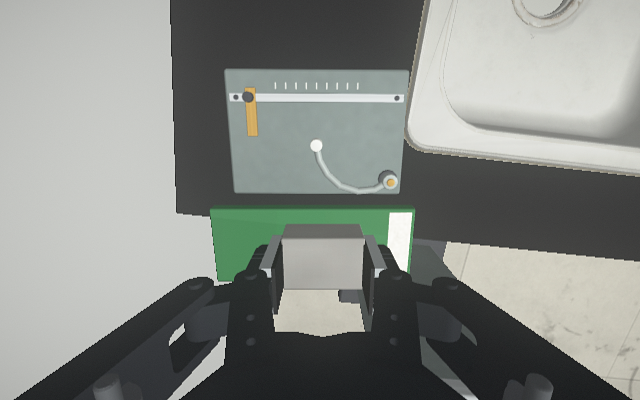

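Clear view: stage at (316,130), fixed edge along row 98, brass stop at (252,112) with its face at u≈258, nose at (316,146), held slide below. Now precise poses from depth.

```bash
python3 - <<'E'
from h import *
s=np.load("w4.npz");W=s["W"];im=s["im"]
m=np.zeros((400,640),bool); m[60:196,215:412]=1
P=W[m&(W[...,2]>17)&(W[...,2]<27.5)]
r=cv2.minAreaRect(P[:,:2].astype(np.float32)); print("stage",r)
a=np.radians(r[2]); R=np.array([[np.cos(a),np.sin(a)],[-np.sin(a),np.cos(a)]]); c=np.array(r[0])
S=W.copy(); S[...,:2]=(W[...,:2]-c)@R.T; S[...,2]-=22
q=S[60:196,215:412].reshape(-1,3)
print("pct x y",np.nanpercentile(q[(q[:,2]>-2)&(q[:,2]<3)][:,:2],[.5,99.5],axis=0))
e=q[(q[:,2]>2.8)&(q[:,2]<5)&(q[:,0]>25)&(q[:,1]<40)]; print("edge",len(e),np.percentile(e[:,:2],[3,97],axis=0),np.median(e[:,2]))
hsv=cv2.cvtColor(im,cv2.COLOR_RGB2HSV)
b=m&(hsv[...,0]>10)&(hsv[...,0]<28)&(hsv[...,1]>100); b[:,300:]=0
t=S[b]; print("stop",len(t),np.percentile(t,[3,50,97],axis=0))
n=q[(q[:,2]>20)&(q[:,2]<28)&(abs(q[:,1])<20)]; print("nose",len(n),np.median(n,0))
# held slide, z 140..200 (tcp 180): glass top
G=(hsv[...,0]>50)&(hsv[...,0]<85)&(hsv[...,1]>110)&(np.arange(400)[:,None]>195)|((hsv[...,2]>180)&(hsv[...,1]<40)); 
G[:200]=0;G[285:]=0;G[:,:205]=0;G[:,420:]=0
g=W[G&(W[...,2]>165)&(W[...,2]<182)]; print("glass",len(g),np.percentile(g[:,2],[5,50,95])); rr=cv2.minAreaRect(g[:,:2].astype(np.float32)); print(rr)
A=np.c_[g[:,:2]-g[:,:2].mean(0),np.ones(len(g))]; print("tilt",np.linalg.lstsq(A,g[:,2],rcond=None)[0])
st=ctrl.read_state(); print(st['eef_pos'],st['tool_rot'],st['clock'])
B=np.c_[P[:,:2]-c,np.ones(len(P))]
k=abs(P[:,2]-22)<2; print("stage tilt",np.linalg.lstsq(B[k],P[k,2],rcond=None)[0])
E
```

```text
stage ((496.63763427734375, 320.8765869140625), (124.97083282470703, 180.84974670410156), 5.976774215698242)
pct x y [[-61.10805578 -88.28021755]
 [ 61.32559273  88.2063937 ]]
edge 932 [[ 32.21586365 -80.97732625]
 [ 39.62569163  35.37056212]] 3.86071393403617
stop 414 [[nan nan nan]
 [nan nan nan]
 [nan nan nan]]
nose 123 [-7.53942006  0.04646977 23.69513171]
glass 2150 [176.22682498 177.20823495 178.23232044]
((449.0728454589844, 314.84747314453125), (39.897586822509766, 110.25981903076172), 10.302366256713867)
tilt [ 4.24943684e-04 -3.07254302e-03  1.77212847e+02]
[448.93051802 308.63745016 180.09698462] [3.13976684e+00 1.41171315e-03 1.09788184e-01] 5.2
stage tilt [-5.66198570e-04  5.90052812e-04  2.18799336e+01]
```

```bash
python3 - <<'E'
from h import *
s=np.load("w4.npz");W=s["W"];im=s["im"]
a=np.radians(6.15); R=np.array([[np.cos(a),np.sin(a)],[-np.sin(a),np.cos(a)]]); c=np.array([496.6,320.9])
S=W.copy(); S[...,:2]=(W[...,:2]-c)@R.T; S[...,2]-=22
m=np.zeros((400,640),bool); m[60:196,215:412]=1
q=S[m&(S[...,2]>2.8)&(S[...,2]<5)&(S[...,0]>25)&(S[...,1]<40)]
# bin-wise edge faces
ys=np.arange(-78,36,6); lo=[q[(q[:,1]>y)&(q[:,1]<y+6)][:,0].min() for y in ys]; hi=[q[(q[:,1]>y)&(q[:,1]<y+6)][:,0].max() for y in ys]
print("edge lo fit",np.polyfit(ys+3,lo,1),"hi",np.polyfit(ys+3,hi,1))
for sgn in(1,-1):
    L=[]
    for y in range(-84,84,6):
        z=S[m&(abs(S[...,2])<8)&(S[...,1]>y)&(S[...,1]<y+6)][:,0]; L.append((y+3,(sgn*z).max()*sgn))
    L=np.array(L);print("stage side",sgn,np.polyfit(L[:,0],L[:,1],1))
t=S[m&(S[...,2]>4.7)&(S[...,2]<8)&(S[...,0]<30)&(S[...,1]>30)]; print("stop",len(t),np.percentile(t,[2,50,98],axis=0))
lo=[t[(t[:,0]>x)&(t[:,0]<x+5)][:,1].min() for x in range(0,28,5)]; print("face y",np.round(lo,1))
# slide: glass top in tool-yaw frame
m=np.zeros((400,640),bool); m[200:285,205:420]=1
T=S[m&(W[...,2]>174.5)&(W[...,2]<180)]
T=T[(abs(T[:,0]-np.median(T[:,0]))<60)]
xs=[];
for y in np.arange(-55,40,5):
    z=T[(T[:,1]>y)&(T[:,1]<y+5)][:,0]
    if len(z)>5: xs.append((y+2.5,z.max()))
xs=np.array(xs); print("slide far edge",np.round(xs,1).tolist()); print(np.polyfit(xs[:,0],xs[:,1],1))
U=T[T[:,0]>xs[:,1].mean()-25]; print("slide y ends",[(round(x,0),round(U[(U[:,0]>x)&(U[:,0]<x+4)][:,1].min(),1),round(U[(U[:,0]>x)&(U[:,0]<x+4)][:,1].max(),1)) for x in np.arange(xs[:,1].mean()-22,xs[:,1].mean()-3,4)])
e=np.array([448.93,308.64]); print("tcp in stage",R@(e-c))
E
```

```text
edge lo fit [5.66831816e-03 3.24358466e+01] hi [-5.37425210e-03  3.92636597e+01]
stage side 1 [3.38325663e-03 6.19431039e+01]
stage side -1 [-1.39722553e-02 -6.10759172e+01]
stop 273 [[-0.37109637 59.06605598  4.75948568]
 [14.65576878 63.69937033  5.59120222]
 [29.65117102 68.39868023  7.00992511]]
face y [59.3 58.9 58.9 59.2 59.  59. ]
slide far edge [[-52.5, -26.3], [-47.5, -26.3], [-42.5, -26.5], [-37.5, -26.3], [-32.5, -26.5], [-27.5, -26.5], [-22.5, -26.3], [-17.5, -26.4], [-12.5, -26.6], [-7.5, -26.5], [-2.5, -26.5], [2.5, -26.6], [7.5, -26.6], [12.5, -26.7], [17.5, -26.8], [22.5, -26.6], [27.5, -26.7], [32.5, -26.6], [37.5, -26.7]]
[-4.62983254e-03 -2.65577259e+01]
slide y ends [(np.float64(-49.0), np.float64(-56.4), np.float64(53.2)), (np.float64(-45.0), np.float64(-56.2), np.float64(53.5)), (np.float64(-41.0), np.float64(-56.4), np.float64(53.6)), (np.float64(-37.0), np.float64(-56.3), np.float64(53.3)), (np.float64(-33.0), np.float64(-56.3), np.float64(53.2))]
tcp in stage [-48.70908648  -7.08247092]
```

Emit:
step_arm(commands=[2,0.3,2,0,0,0.003,0,5,0.8,5,0,0,0.003,0,7.27,1.05,9,0,0,0.003,0,7.27,1.05,11,0,0,0.003,0,7.27,1.05,11.5,0,0,0.003,0,7.27,1.05,11.5,0,0,0.003,0,7.27,1.05,11.5,0,0,0.003,0,7.27,1.05,11.5,0,0,0.003,0])

```text
clock: 6.0
eef_pos: [523.4, 308.0, 67.1]
tool_rot: [-3.14, -0.002, 0.107]
force: [-0.8, -0.3, -1.5]
width: 38.7
gripper_force: 61.4
```

```bash
cat >> h.py <<'E'
a=0.1073; RS=np.array([[np.cos(a),np.sin(a)],[-np.sin(a),np.cos(a)]]); CS=np.array([496.6,320.9])
def stat():
    s=ctrl.read_state(); e=s['eef_pos']
    print("t",s['clock'],"tcp stage",np.round(RS@(e[:2]-CS),2),"z",round(e[2],2),"yaw rel",round(s['tool_rot'][2]-a,4),s['tool_rot'][:2],"F stage",np.round(RS@s['force'][:2],1),round(s['force'][2],1),"w",round(s['width'],1))
E
python3 -c "
from h import *
stat()"
```

```text
t 6.0 tcp stage [ 25.3  -15.71] z 67.06 yaw rel -0.0003 [-3.14045174e+00 -2.27718932e-03] F stage [-0.8 -0.2] -1.5 w 38.7
```

Emit:
step_arm(commands=[0,0.15,1,0,0,0,0,0,0.15,1.8,0,0,0,0,0,0.15,2.3,0,0,0,0,0,0.15,2.5,0,0,0,0,0,0.15,2.5,0,0,0,0,0,0.15,2.5,0,0,0,0])

```text
clock: 6.6
eef_pos: [523.0, 306.2, 40.3]
tool_rot: [-3.141, -0.0, 0.107]
force: [-0.5, -0.1, -1.8]
width: 38.5
gripper_force: 61.5
```

```bash
python3 - <<'E'
from h import *
stat()
d,W=grab("wrist"); save(d["image"],"pics/w5.png")
hsv=cv2.cvtColor(d["image"],cv2.COLOR_RGB2HSV)
G=(hsv[...,0]>50)&(hsv[...,0]<85)&(hsv[...,1]>110); g=W[G]; g=g[(g[:,2]>30)&(g[:,2]<45)]
S=(g[:,:2]-CS)@RS.T; print("glass z",np.percentile(g[:,2],[5,50,95]),S.min(0),S.max(0))
xs=[(y,S[(S[:,1]>y)&(S[:,1]<y+5)][:,0].max()) for y in range(-50,36,5) if ((S[:,1]>y)&(S[:,1]<y+5)).sum()>5]
print(np.polyfit(*np.array(xs).T,1))
E
```

```text
t 6.6 tcp stage [ 24.72 -17.49] z 40.31 yaw rel -0.0005 [-3.14145605e+00 -2.30871645e-05] F stage [-0.5 -0. ] -1.8 w 38.5Traceback (most recent call last):
  File "<stdin>", line 6, in <module>
    return _quantile_unchecked(
        a, q, axis, out, overwrite_input, method, keepdims, weights)
    return _ureduce(a,
                    func=_quantile_ureduce_func,
    ...<5 lines>...
                    overwrite_input=overwrite_input,
                    method=method)
    r = func(a, **kwargs)
    result = _quantile(arr,
                       quantiles=q,
    ...<2 lines>...
                       out=out,
                       weights=wgt)
    slices_having_nans = np.isnan(arr[-1, ...])
                                  ~~~^^^^^^^^^
IndexError: index -1 is out of bounds for axis 0 with size 0
```

View pics/w5.png

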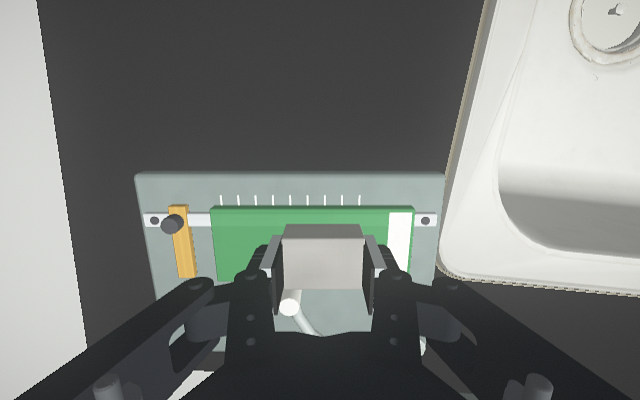

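The slide hangs over the fixed edge with the nose (290,306) just behind its long edge and clear of the stop (182,240). Pushing the arm back now.

Emit:
step_arm(commands=[-0.3,0,0,0,0,0,0,-0.6,0,0,0,0,0,0,-0.9,0,0,0,0,0,0,-1.2,0,0,0,0,0,0,-1.4,0,0,0,0,0,0,-1.6,0,0,0,0,0,0,-1.65,0,0,0,0,0,0,-1.65,0,0,0,0,0,0,-1.65,0,0,0,0,0,0,-1.65,0,0,0,0,0,0])

```text
clock: 7.65
eef_pos: [508.2, 305.7, 41.1]
tool_rot: [-3.139, -0.004, 0.107]
force: [4.5, 2.7, -1.4]
width: 38.6
gripper_force: 61.5
```

```bash
python3 - <<'E'
from h import *
stat()
d,W=grab("wrist"); np.savez("w6.npz",im=d["image"],W=W)
S=W.copy(); S[...,:2]=(W[...,:2]-CS)@RS.T
q=S[170:330,100:450].reshape(-1,3)
n=q[(q[:,2]>44)&(q[:,2]<50)&(abs(q[:,1])<14)&(q[:,0]<0)]; print("nose",len(n),np.median(n,0) if len(n) else 0)
g=S[200:285,205:420].reshape(-1,3); g=g[(g[:,2]>32)&(g[:,2]<42)&(g[:,1]<45)]
print("glass",len(g),np.median(g,0),np.percentile(g,[.5,99.5],axis=0))
E
```

```text
t 7.65 tcp stage [  9.92 -16.35] z 41.06 yaw rel -0.0008 [-3.13890372 -0.00358684] F stage [4.8 2.2] -1.4 w 38.6
nose 194 [-17.18671616   1.88794081  45.77049066]
glass 7789 [23.67313176  2.48731225 37.91027772] [[ -9.59341989 -66.85323966  32.291599  ]
 [ 32.56798122  41.97242819  41.07634773]]
```

Arm pushed back about 0.13 rad at 4.8 N. Shifting back 2.5 mm for clearance, then lowering to about 1.5 mm above the stage.

Emit:
step_arm(commands=[-0.25,0,0,0,0,0,0,-0.25,0,0,0,0,0,0,-0.25,0,0,0,0,0,0,-0.25,0,0.2,0,0,0,0,-0.25,0,0.4,0,0,0,0,-0.25,0,0.6,0,0,0,0,-0.25,0,0.6,0,0,0,0,-0.25,0,0.6,0,0,0,0])

```text
clock: 8.5
eef_pos: [505.6, 304.5, 34.8]
tool_rot: [-3.14, -0.003, 0.106]
force: [4.3, 1.6, -0.8]
width: 38.5
gripper_force: 61.6
```

```bash
cat >> h.py <<'E'
def look():
    stat()
    d,W=grab("wrist"); S=W.copy(); S[...,:2]=(W[...,:2]-CS)@RS.T
    q=S[170:330,100:450].reshape(-1,3)
    n=q[(q[:,2]>44)&(q[:,2]<50)&(abs(q[:,1])<14)&(q[:,0]<0)]; print("nose",len(n),np.median(n,0) if len(n) else 0)
    hsv=cv2.cvtColor(d["image"],cv2.COLOR_RGB2HSV)
    G=(hsv[...,0]>50)&(hsv[...,0]<90)&(hsv[...,1]>90)
    g=S[G]; k=np.isfinite(g[:,2])&(g[:,2]>26)&(g[:,2]<42); g=g[k]; z=np.median(g[:,2]); g=g[abs(g[:,2]-z)<2.5]
    xs=np.array([(y+2.5,g[(g[:,1]>y)&(g[:,1]<y+5)][:,0].max()) for y in range(-45,50,5) if ((g[:,1]>y)&(g[:,1]<y+5)).sum()>20])
    A=np.c_[g[:,:2]-g[:,:2].mean(0),np.ones(len(g))]
    print("glass top z",z,"tilt",np.linalg.lstsq(A,g[:,2],rcond=None)[0][:2],"far edge",np.polyfit(*xs.T,1),"ymax",np.percentile(g[:,1],99.8))
    return d,S
E
python3 -c "
from h import *
look()"
```

```text
t 8.5 tcp stage [  7.16 -17.26] z 34.85 yaw rel -0.0011 [-3.14036510e+00 -2.74160162e-03] F stage [4.4 1.1] -0.8 w 38.5
nose 151 [-20.02915432   1.89311031  45.74005146]
glass top z 31.70358037134271 tilt [0.00510823 0.00301628] far edge [5.95728345e-03 2.94451824e+01] ymax 41.02091910398078
```

Emit:
step_arm(commands=[0,0,0.05,0,0,0,0,0,0,0.1,0,0,0,0,0,0,0.14,0,0,0,0,0,0,0.17,0,0,0,0,0,0,0.19,0,0,0,0,0,0,0.19,0,0,0,0,0,0,0.19,0,0,0,0])

```text
clock: 9.25
eef_pos: [505.5, 304.3, 33.1]
tool_rot: [-3.141, -0.003, 0.106]
force: [5.2, 1.4, 1.4]
width: 38.4
gripper_force: 61.9
```

```bash
python3 -c "
from h import *
look()"
```

```text
t 9.25 tcp stage [  7.09 -17.47] z 33.13 yaw rel -0.001 [-3.14083221e+00 -2.63819600e-03] F stage [5.3 0.8] 1.4 w 38.4
nose 352 [-6.04886325 -1.61433982 49.01416067]
glass top z 29.97591699480617 tilt [0.00182004 0.00173211] far edge [3.94575029e-03 2.92847672e+01] ymax 40.959066906111325
```

Flat on the stage (glass top at 30.0, contact about 3 N). Now to the fixed edge.

Emit:
step_arm(commands=[0.07,0,0,0,0,0,0,0.14,0,0,0,0,0,0,0.2,0,0,0,0,0,0,0.24,0,0,0,0,0,0,0.27,0,0,0,0,0,0,0.27,0,0,0,0,0,0,0.27,0,0,0,0,0,0])

```text
clock: 10.0
eef_pos: [506.0, 304.3, 33.0]
tool_rot: [3.141, 0.001, 0.107]
force: [-0.0, 0.7, 7.7]
width: 38.6
gripper_force: 62.5
```

```bash
python3 -c "
from h import *
look()"
```

```text
t 10.0 tcp stage [  7.61 -17.55] z 33.05 yaw rel -0.0002 [3.14117654e+00 8.75405990e-04] F stage [0.  0.7] 7.7 w 38.6
nose 338 [-5.73112254 -1.03194546 48.79257029]
glass top z 29.87879423623832 tilt [-0.00091796  0.00054112] far edge [3.20673957e-03 2.97671325e+01] ymax 40.766055484007495
```

Emit:
step_arm(commands=[0,0,-0.04,0,0,0,0,0,0,-0.08,0,0,0,0,0,0,-0.08,0,0,0,0,0,0,-0.08,0,0,0,0])

```text
clock: 10.45
eef_pos: [507.2, 303.9, 33.1]
tool_rot: [3.141, -0.0, 0.106]
force: [3.8, 0.3, 0.3]
width: 38.8
gripper_force: 61.7
```

```bash
python3 -c "
from h import *
look()"
```

```text
t 10.45 tcp stage [  8.68 -18.  ] z 33.14 yaw rel -0.0008 [ 3.14122082e+00 -2.60780487e-04] F stage [ 3.9 -0.1] 0.3 w 38.8
nose 298 [-13.50016396  -1.04179428  46.84386188]
glass top z 29.90676320982439 tilt [4.98910995e-05 1.35293222e-03] far edge [2.77178738e-03 3.08401939e+01] ymax 40.41700191327229
```

Emit:
step_arm(commands=[0.05,0,0,0,0,0,0,0.1,0,0,0,0,0,0,0.14,0,0,0,0,0,0,0.14,0,0,0,0,0,0,0.14,0,0,0,0,0,0])

```text
clock: 11.0
eef_pos: [507.9, 303.9, 33.1]
tool_rot: [3.141, 0.001, 0.107]
force: [2.2, -1.8, 1.3]
width: 38.8
gripper_force: 61.8
```

```bash
python3 -c "
from h import *
look()"
```

```text
t 11.0 tcp stage [  9.37 -18.11] z 33.11 yaw rel -0.0005 [3.14071303e+00 7.95673977e-04] F stage [ 2. -2.] 1.3 w 38.8
nose 276 [-14.34764905  -0.70285856  46.52849278]
glass top z 29.862265727089195 tilt [-0.00034781  0.00064891] far edge [-6.29160835e-03  3.13816561e+01] ymax 40.26735934367897
```

Emit:
step_arm(commands=[0.02,-0.2,-0.01,0,0,0,0,0.04,-0.4,-0.02,0,0,0,0,0.05,-0.6,-0.02,0,0,0,0,0.05,-0.8,-0.02,0,0,0,0,0.05,-1.0,-0.02,0,0,0,0,0.05,-1.2,-0.02,0,0,0,0,0.05,-1.4,-0.02,0,0,0,0,0.05,-1.5,-0.02,0,0,0,0,0.05,-1.5,-0.02,0,0,0,0])

```text
clock: 11.95
eef_pos: [506.8, 319.8, 33.3]
tool_rot: [-3.141, 0.0, 0.107]
force: [2.9, -0.8, -2.5]
width: 38.5
gripper_force: 61.4
```

```bash
python3 -c "
from h import *
look()"
```

```text
t 11.95 tcp stage [10.02 -2.2 ] z 33.33 yaw rel -0.0001 [-3.14121209e+00  2.97270573e-04] F stage [ 2.8 -1.1] -2.5 w 38.5
nose 522 [-14.24166139   3.16932483  46.10963363]
glass top z 30.063417228523264 tilt [-0.00127032  0.0008598 ] far edge [2.36391652e-03 3.21538394e+01] ymax 56.06038454656003
```

Emit:
step_arm(commands=[0.02,-0.06,0.03,0,0,0,0,0.02,-0.12,0.04,0,0,0,0,0.02,-0.18,0.04,0,0,0,0,0.02,-0.24,0.04,0,0,0,0,0.02,-0.3,0.04,0,0,0,0,0.02,-0.34,0.04,0,0,0,0,0.02,-0.34,0.04,0,0,0,0,0.02,-0.34,0.04,0,0,0,0])

```text
clock: 12.8
eef_pos: [506.7, 320.4, 33.1]
tool_rot: [3.138, 0.001, 0.106]
force: [0.5, -6.8, 3.3]
width: 38.7
gripper_force: 62.1
```

```bash
python3 -c "
from h import *
look()"
```

```text
t 12.8 tcp stage [10.02 -1.57] z 33.09 yaw rel -0.0015 [3.13784573e+00 1.36974353e-03] F stage [-0.2 -6.8] 3.3 w 38.7
nose 556 [-13.87713277   2.95388773  46.20316826]
glass top z 29.87809377788375 tilt [-0.00210748  0.00058715] far edge [3.08186438e-03 3.22220568e+01] ymax 56.69143478294254
```

Emit:
step_arm(commands=[0,-0.04,-0.03,0,0,0,0,0,-0.08,-0.04,0,0,0,0,0,-0.08,-0.04,0,0,0,0,0,-0.08,-0.04,0,0,0,0])

```text
clock: 13.25
eef_pos: [506.6, 322.1, 33.2]
tool_rot: [3.139, 0.001, 0.106]
force: [0.6, -4.9, 0.3]
width: 38.9
gripper_force: 61.7
```

```bash
python3 -c "
from h import *
d,S=look(); im=d['image']
save(cv2.resize(im[170:300,130:330],(800,520),interpolation=cv2.INTER_CUBIC),'pics/w7.png')"
```

```text
t 13.25 tcp stage [10.06  0.08] z 33.19 yaw rel -0.0011 [3.13910387e+00 1.23210571e-03] F stage [ 0.1 -5. ] 0.3 w 38.9
nose 521 [-14.01795346   3.11774358  46.1437119 ]
glass top z 29.91857508946191 tilt [-0.0022899  -0.00038774] far edge [4.35443738e-03 3.20847141e+01] ymax 58.28365590745687
```

View pics/w7.png

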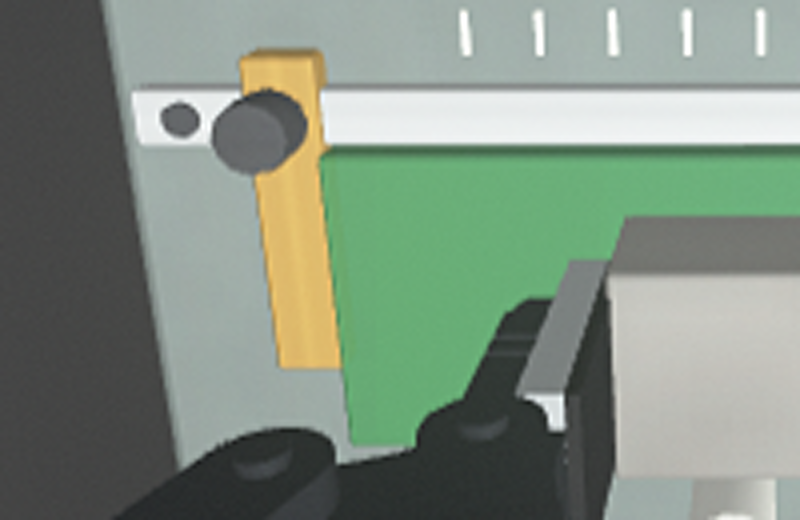

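The slide's end now looks flush with the brass face (crop (335,280)). A firmer push should confirm contact.

Emit:
step_arm(commands=[0,-0.04,0,0,0,0,0,0,-0.08,0,0,0,0,0,0,-0.12,0,0,0,0,0,0,-0.12,0,0,0,0,0])

```text
clock: 13.7
eef_pos: [506.6, 322.1, 33.2]
tool_rot: [3.137, 0.002, 0.106]
force: [1.0, -7.6, 1.9]
width: 38.5
gripper_force: 62.0
```

```bash
python3 -c "
from h import *
look()"
```

```text
t 13.7 tcp stage [10.04  0.11] z 33.18 yaw rel -0.0015 [3.13726635e+00 1.61279250e-03] F stage [ 0.2 -7.7] 1.9 w 38.5
nose 555 [-13.56933352   2.95021942  46.20587725]
glass top z 29.90695856360324 tilt [-0.00162094 -0.0005599 ] far edge [3.07967207e-03 3.21761229e+01] ymax 58.28299558899832
```

Emit:
step_arm(commands=[0,-0.05,-0.02,0,0,0,0,0,-0.1,-0.04,0,0,0,0,0,-0.1,-0.04,0,0,0,0,0,-0.1,-0.04,0,0,0,0])

```text
clock: 14.15
eef_pos: [506.6, 322.1, 33.2]
tool_rot: [3.136, 0.002, 0.105]
force: [1.3, -8.4, 1.3]
width: 38.6
gripper_force: 61.8
```

```bash
python3 -c "
from h import *
look()"
```

```text
t 14.15 tcp stage [10.05  0.12] z 33.23 yaw rel -0.002 [3.13592822e+00 2.02721537e-03] F stage [ 0.3 -8.5] 1.3 w 38.6
nose 560 [-13.61719312   3.3322692   46.19989381]
glass top z 29.938331538190454 tilt [-0.00254597 -0.00099291] far edge [6.33780218e-03 3.21806513e+01] ymax 58.35396317521275
```

Firm contact with no movement. Easing the push, then opening.

Emit:
step_arm(commands=[0,0.08,0,0,0,0,0,0,0.15,0,0,0,0,0,0,0.15,0,0,0,0,0,0,0.15,0,0,0,0,0.55,0,0.15,0,0,0,0,0.65,0,0.15,0,0,0,0,0.7,0,0.15,0,0,0,0,0.7,0,0.15,0,0,0,0,0.7])

```text
clock: 15.0
eef_pos: [506.7, 324.9, 34.0]
tool_rot: [-3.141, -0.0, 0.107]
force: [0.1, -0.9, 0.0]
width: 60.0
gripper_force: 0.0
```

```bash
python3 -c "
from h import *
look()"
```

```text
t 15.0 tcp stage [10.47  2.88] z 33.97 yaw rel -0.0 [-3.14082777e+00 -2.61098200e-04] F stage [ 0.  -0.9] 0.0 w 60.0
nose 411 [-15.61584554   4.00630708  45.88656461]
glass top z 30.24635224009917 tilt [-0.01282054 -0.00571181] far edge [3.71764872e-03 3.21903270e+01] ymax 58.32637570470247
```

Let go cleanly. Rising straight up, then a check.

Emit:
step_arm(commands=[0,0,-1,0,0,0,0.7,0,0,-3,0,0,0,0.7,0,0,-6,0,0,0,0.7,0,0,-10,0,0,0,0.7,-1,0,-13,0,0,0,0.7,-4,0,-15,0,0,0,0.7,-4,0,-15,0,0,0,0.7,-4,0,-15,0,0,0,0.7])

```text
clock: 15.85
eef_pos: [467.2, 320.2, 185.0]
tool_rot: [-3.141, -0.002, 0.108]
force: [0.6, -1.1, 0.4]
width: 59.4
gripper_force: 0.0
```

```bash
python3 - <<'E'
from h import *
d,S=look(); im=d["image"]; save(im,"pics/w8.png")
S[...,2]-=22; q=S.reshape(-1,3); q=q[(abs(q[:,0])<65)&(abs(q[:,1])<95)]
n=q[(q[:,2]>21)&(q[:,2]<27)&(q[:,0]<-8)]; print("nose",len(n),np.median(n,0))
g=q[(q[:,2]>6.8)&(q[:,2]<9.5)&(q[:,0]>-16)]; print("glass",np.percentile(g,[1,50,99],axis=0))
t=q[(q[:,2]>4.7)&(q[:,2]<6.3)&(q[:,0]<28)&(q[:,0]>2)&(q[:,1]>50)]; print("stop ymin",len(t),np.percentile(t[:,1],[1,5]))
for x in(2,8,14,20,25): print(x,g[abs(g[:,0]-x)<3][:,1].min(),g[abs(g[:,0]-x)<3][:,1].max())
e=q[(q[:,2]>3)&(q[:,2]<5)&(q[:,0]>28)&(q[:,1]<40)]; print("edge x",np.percentile(e[:,0],[3,97]))
E
```

```text
t 15.85 tcp stage [-29.3    2.45] z 185.0 yaw rel 0.0003 [-3.14107497e+00 -2.01196696e-03] F stage [ 0.5 -1.2] 0.4 w 59.4
nose 110 [-17.14266916   4.33623378  45.68294262]
glass top z 30.30905934741625 tilt [-0.01125474 -0.00554802] far edge [-6.53399670e-04  3.13951069e+01] ymax 58.121466039155706
nose 112 [-17.14266916   4.33623378  23.67290954]
glass [[-11.89498015 -49.96829658   6.94253429]
 [ 12.59866332  20.69549052   8.33612788]
 [ 31.38968046  58.41260652   9.45623673]]
stop ymin 189 [58.974867   59.73751999]
2 -50.916206058216396 63.151849203713475
8 -50.56306047947993 67.9860976490776
14 -50.1992454861228 58.202588576723116
20 -51.05109000823449 68.08933568363108
25 -50.706615003081936 66.74246388547466
edge x [32.20250236 39.05172208]
```

View pics/w8.png

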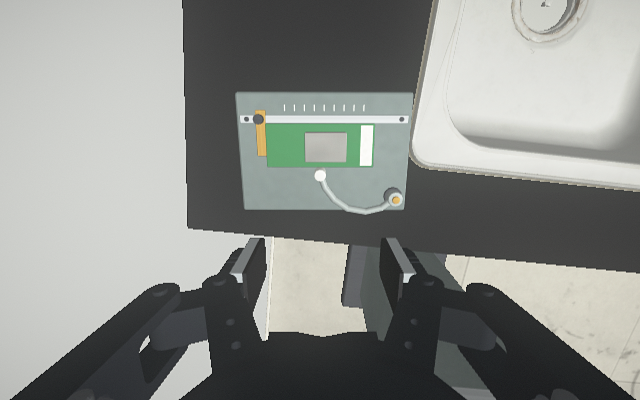

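The picture shows the slide seated against the edge (row 121) and the stop (u≈267), the nose (320,176) on its long edge. Measured x span is -12 to 32 and the end is within 1 mm of the stop. Handing in.

```bash
python3 -c "
from cell import ctrl
print(ctrl.finish_job())"
```

```text
the job is handed in; nothing more can be done
None
```

The green slide is mounted and I handed the job in at about 16 s: it sits against the fixed edge and the end stop, held by the sprung arm with the gripper clear, though the interface gave no verdict.

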